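# Disconnect the air nipple from the bench quick coupling and park it

## Task

Take the nipple out of the bench's quick air coupling and park it: press the winged sleeve gently down, by feel, until it reaches its stop and the nipple jumps up, let go of the sleeve, then draw the nipple straight out so that the sleeve springs fully forward again. Stand the nipple upright in the wider socket of the grey rest block, keeping hold of it until it is fully home, and let go. Force nothing, and leave the other things on the bench where they are.

Things in the scene. Friction and masses are not known exactly. Their poses are not given: they have to be found in the camera images.
- coupling: bench air outlet, screwed down: aluminium block 95 x 60 x 30 mm high (longer along its own x) with an upright steel quick coupling on it, 28 mm in diameter, its mouth 84 mm above the bench. Origin: centre of the block's underside, on the coupling's vertical axis; z up. More than 30 N from the robot on any part of it, or more than 40 N between nipple and coupling, damages it.
- sleeve (a joint): travel of the brass sleeve round the coupling (37 mm in diameter, 44 mm tall), in m: 0 forward (up), 0.0065 pressed down to its stop. A spring resists with 4 N at first, 10.5 N at the stop, which is hard. Only the last 1 mm frees the nipple, which then jumps up 7 mm. Let go, the sleeve stays at about 0.0056, on jaws riding on the nipple's foot, and springs to 0 once the nipple is pulled clear.
- nipple: steel nipple, loose, 57 mm long, 0.12 kg, upright in the coupling. Origin: centre of its lower end; z up its axis. Foot 18 mm in diameter up to 14 mm (end chamfered), neck 10 mm up to 21, collar 18 mm up to 26, knurled head 22 mm from 26 (its shoulder) to 54, small outlet up to 57. Still locked it stays fast; freed, it drags with 5 to 15 N. Origin 62 mm above the coupling's origin when locked, 69 mm after its jump.
- rest: grey plastic rest block, fixed, 60 x 95 x 40 mm high (longer along its own y). Origin: centre of its underside. It has two round sockets in its top, 30 mm deep with 2 mm chamfers: a wide one, 20 mm in diameter, and a narrow one, 13 mm, 45 mm apart centre to centre.
- rest_hole0 (a point): centre of the mouth of the wide socket, level with the block's top, 40 mm above the bench, on the block's +y half; z up. Fully home, the nipple's shoulder sits on the block's top and its origin is 26 mm below this point.
- jar: bystander, loose: small amber jar, 48 mm in diameter, 45 mm tall; origin centre of its underside
- reel: bystander, loose: bare steel wire reel, 58 mm in diameter, 40 mm tall; origin centre of its underside
- driver: bystander, loose: screwdriver lying on the bench, near the robot; origin under its middle, x along it
- meter: bystander, loose: hand multimeter lying on its back, 85 x 165 x 34 mm; origin centre of its underside
- wing_line (a point): point on the coupling's axis 87 mm above the bench, fixed to the coupling; y along the wings. A steel collar clamped tight on the sleeve has two flat wings, along +y and -y, each 26 mm wide, 7 mm thick, from 17 to 49 mm off the axis. They can be clamped anywhere: their tops, when forward, are 80 to 94 mm above the bench, to be found by feel. Pressing one wing, 36 mm out, is enough.
Mind the look-alikes: they are no part of the job. There is more than one size of the nipple; the one meant has the size given above.

How it is judged:
By the outcome, as a careful person would: the job done as asked, in the order asked, and still so for the second after the job is handed in, with the robot touching nothing.
It also fails if it takes over 61 s, if anything falls off the work surface, if the arm or the gripper's body presses on something with over 40 N, if the wrist force passes 120 N, or if a joint passes its speed limit or range.

## Robot

A 7-joint arm with a two-finger parallel gripper is mounted at the origin on the work surface. World frame = base frame: x ahead of the robot, y to its left, z up, the work surface at z = 0. Lengths are in m, angles in degrees, forces in N, time in s.
With the tool pointing down it reaches from about 0.35 to 0.9 m from the base axis. Payload 7.2 kg.
Tool frame: the origin (TCP) lies midway between the tips of the shut fingers; the grasp point (between the pads) lies 19 mm behind it; x points along the fingers, y is the direction in which the jaws open and shut, and the axes are right-handed (so a half turn about x gives the same grasp; the last joint's range is limited). The gripper opens to 85 mm and grips with 20 to 120 N. Pads are 22 mm wide; open, the fingers measure 114 mm over their backs; the gripper's body (76 mm by 85 mm) begins 54 mm behind the grasp point. The pads swing forward as they close: fully open they stand 13 mm farther back than shut.
Start: joints at [63.3, 23.554, -0.728, 91.456, 0.321, 64.991, -4.71], TCP at [0.242, -0.576, 0.231] pointing down, gripper open.
Joint ranges: [-169.25, 169.25], [-16.82, 113.86], [-84.01, 82.57], [7.8, 145.47], [-59.2, 239.2], [7.22, 106.19], [-163.78, 163.78]. Speed limits (degrees/s): [136.94, 136.94, 172.46, 172.46, 180, 180, 180].

## Interface

Orientations are given as a 3x3 rotation matrix whose columns are the frame's x, y, z axes.
In Python, from bench import manip, capture, camera_info gives the robot as it stands.
- The arm moves only by the shell command python3 -m creep 'ROWS'. ROWS is JSON, a list of rows, each an object of numbers: "dx", "dy", "dz": the shift along the tool's x, y, z in mm; "rx", "ry", "rz": the turn, a rotation vector about the tool's x, y, z in degrees; "fingers": the gripper command: -1 is fully open, 1 is shut, values between are in proportion. In form: [{"dx": .., "dy": .., "dz": .., "rx": .., "ry": .., "rz": .., "fingers": ..}, ...]. A call has 1 to 12 rows; each row is the pose to reach, as a shift and turn from the pose measured when the call began, along the tool's axes at that moment; what a row does not reach only later rows make up. A row lasts 1/12 s, in which the tool goes at most 41.7 mm and 7.16 degrees, less where a joint would pass 70% of its speed; a pose out of reach is approached as far as the arm can. A call with a gripper value outside its range is refused whole. The fingers move at their own pace and stop on an object; the grip force is fixed at half the most. Time passes only in rows, so rows that repeat a pose let the fingers close. It gives the time, the measured TCP pose, the force and the opening at its end, in the units of the state.
- manip.get_state(): the state, without advancing time (a new reading comes with each control period).
- capture(name): name is "scene" or "top" or "wrist"; returns the picture (420x560x3 uint8, blue, green, red); there is no depth.
- camera_info(name): a dict with "K" (3x3 intrinsics, pixels), "R" (3x3) and "t" (3): a world point X has camera coordinates R X + t; the wrist camera has in their place "T_tool_cam" (4x4, takes a point from camera to tool coordinates, whose origin is the TCP and whose axes are the tool frame's). Camera axes: x right, y down, z forward; pixel columns grow to the right and rows downward; lengths in m; the calibration is good to about 2 mm. A picture is of the moment at which its call begins: read the wrist's pose just before it. camera_info takes no time and is no camera call.
- manip.hand_in(): hands the job in, once; it reports no verdict.
The state is a dict: "t": time; "q": joint angles; "qvel": joint speeds; "tau": joint torques, N m; "tcp_pos": TCP position; "tcp_rot": TCP orientation; "force": force on the tool from outside, world axes, zero at the start; "torque": the same for the moment, N m; "finger_gap": finger opening in m.
Only numpy, scipy, OpenCV 4.12 (cv2) and the standard library are available. Lean on these libraries where they do the work, as an engineer would, in place of code of your own. Each camera call takes 0.05 s, during which the arm holds its last target. There are 200 camera calls.

## Working session

There is one attempt and no reset: what is moved stays moved. The work goes in short steps, Python scripts to look and compute and a shell command to move; the robot and the scene stay as the last step left them, time stands still between calls to the robot, and variables do not carry over. Pictures are saved under pics/ and viewed, about 8 in all and at most 12, crops included, and the job is handed in when it is done.

```bash
ls; mkdir -p pics; python3 - <<'E'
from bench import manip, capture, camera_info
import cv2, numpy as np
s=manip.get_state(); print({k:np.round(v,4).tolist() for k,v in s.items()})
for n in ["scene","top"]:
    im=capture(n); cv2.imwrite(f"pics/{n}0.png",im); i=camera_info(n); print(n,i)
print(camera_info("wrist"))
a=cv2.imread("pics/scene0.png");b=cv2.imread("pics/top0.png")
E
```

```text
pics
{'t': 0.0, 'q': [63.2998, 23.6015, -0.7286, 91.5043, 0.3198, 64.9903, -4.7092], 'qvel': [-0.0285, -0.1216, 0.0984, 0.0102, -0.0132, -0.0452, 0.022], 'tau': [-0.0003, -60.0632, 0.6827, -29.9408, 0.0139, 0.0105, -0.0], 'tcp_pos': [0.2419, -0.5757, 0.2304], 'tcp_rot': [[-0.0007, 0.3874, -0.9219], [0.0015, -0.9219, -0.3874], [-1.0, -0.0016, 0.0001]], 'force': [-0.4123, -0.5874, -0.1488], 'torque': [0.0476, -0.0058, -0.0425], 'finger_gap': 0.0856}
scene {'K': array([[443.25963139,   0.        , 275.55599379],
       [  0.        , 443.25963139, 212.06589945],
       [  0.        ,   0.        ,   1.        ]]), 'R': array([[-0.89683316,  0.44226031, -0.00980278],
       [ 0.26570529,  0.52082613, -0.8112588 ],
       [-0.35368202, -0.73016845, -0.58460505]]), 't': array([ 0.52293457, -0.06864323,  1.04188516])}
top {'K': array([[517.30893518,   0.        , 277.3677369 ],
       [  0.        , 517.30893518, 206.64682171],
       [  0.        ,   0.        ,   1.        ]]), 'R': array([[-0.02933428, -0.99902439, -0.03301175],
       [-0.98816247,  0.03395889, -0.1496052 ],
       [ 0.15058029,  0.02823241, -0.98819457]]), 't': array([0.04178574, 0.57077458, 0.93485049])}
{'K': array([[368.04538246,   0.        , 283.28197456],
       [  0.        , 368.04538246, 207.9623968 ],
       [  0.        ,   0.        ,   1.        ]]), 'T_tool_cam': array([[-5.53126016e-04, -3.02260815e-01,  9.53225101e-01,
        -1.41668163e-01],
       [ 9.99999832e-01, -3.86380862e-07,  5.80145377e-04,
         9.02417591e-04],
       [-1.74986907e-04,  9.53225262e-01,  3.02260765e-01,
        -7.73607539e-02],
       [ 0.00000000e+00,  0.00000000e+00,  0.00000000e+00,
         1.00000000e+00]])}
```

View pics/top0.png

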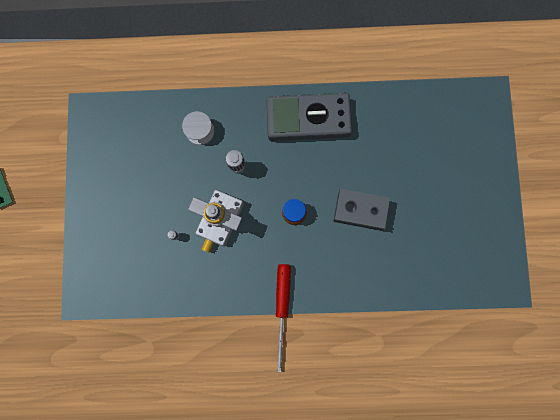

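View pics/scene0.png

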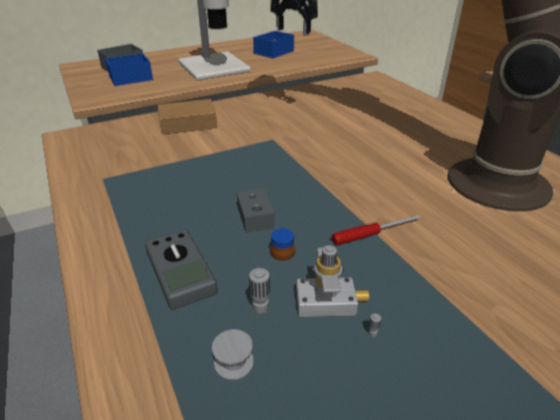

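```bash
cat > h.py <<'E'
import numpy as np, cv2
from bench import manip, capture, camera_info
def cam(n, s=None):
    i=camera_info(n); K=i["K"]
    if n!="wrist": return K,i["R"],i["t"]
    T=np.eye(4); T[:3,:3]=s["tcp_rot"]; T[:3,3]=s["tcp_pos"]
    W=np.linalg.inv(T@i["T_tool_cam"]); return K,W[:3,:3],W[:3,3]
def ray(c,p):
    K,R,t=c; d=R.T@np.linalg.solve(K,[p[0],p[1],1.]); return -R.T@t, d/np.linalg.norm(d)
def plane(c,p,z):
    o,d=ray(c,p); return o+d*(z-o[2])/d[2]
def tri(*cp):
    A=np.zeros((3,3));b=np.zeros(3); L=[]
    for c,p in cp:
        o,d=ray(c,p);M=np.eye(3)-np.outer(d,d);A+=M;b+=M@o;L.append((o,M))
    x=np.linalg.solve(A,b); return x,[round(1e3*np.linalg.norm(M@(x-o)),2) for o,M in L]
def proj(c,X):
    K,R,t=c; v=K@(R@np.asarray(X)+t); return v[:2]/v[2]
def totool(s,X): return np.asarray(s["tcp_rot"]).T@(np.asarray(X)-s["tcp_pos"])*1e3
E
python3 - <<'E'
from h import *
a=cv2.imread("pics/top0.png");b=cv2.imread("pics/scene0.png")
A=cv2.resize(a[140:260,160:260],None,fx=4,fy=4,interpolation=cv2.INTER_CUBIC)
B=cv2.resize(b[230:350,235:335+50],None,fx=2.6,fy=4,interpolation=cv2.INTER_CUBIC)
cv2.imwrite("pics/crop0.png",np.hstack([A,B]))
T,S=cam("top"),cam("scene")
print("nip",tri((T,(212.5,211)),(S,(329,251))), plane(T,(212.5,211),.119))
print("wide",plane(T,(351,206.5),.04),tri((T,(351,206.5)),(S,(256,208))),"narrow",plane(T,(375,211),.04))
for p in [(172,235),(235,157),(295,210),(198,127)]: print(p,plane(T,p,.04).round(3))
E
```

```text
nip (array([0.55761633, 0.13622462, 0.11186655]), [np.float64(0.03), np.float64(0.03)]) [0.55653386 0.13512988 0.119     ]
wide [ 0.56786943 -0.11545036  0.04      ] (array([ 0.56897841, -0.11618199,  0.03719296]), [np.float64(0.79), np.float64(0.79)]) narrow [ 0.55775561 -0.1600257   0.04      ]
(172, 235) [0.525 0.225 0.04 ]
(235, 157) [0.672 0.103 0.04 ]
(295, 210) [ 0.565 -0.01   0.04 ]
(198, 127) [0.735 0.174 0.04 ]
```

View pics/crop0.png

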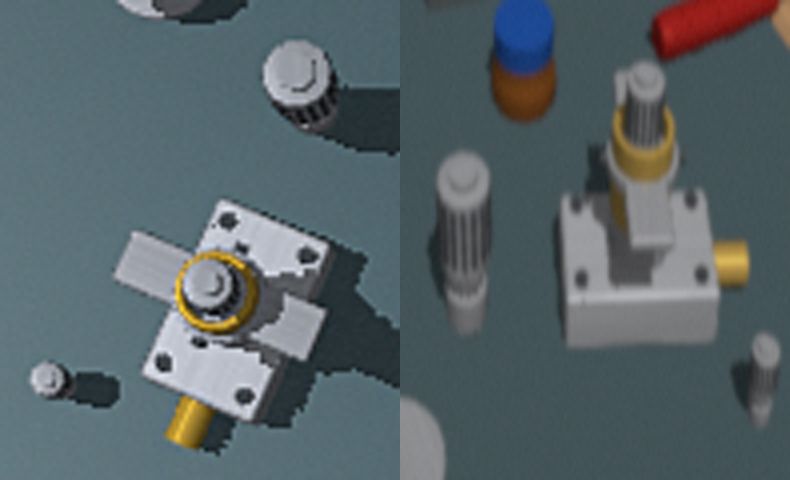

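Nipple-like candidates in the top picture are the one seated in the coupling at (212,211), a bigger one at (235,160) and a smaller one at (172,235). The seated one fits: it is upright in the coupling with its head top at about 0.115 m. The crop confirms this. The wings run from (191,204) to (239,224), and the wide socket is at (351,206). I'll look at the rest from close by first, since it is on the way.

```bash
R='{"dx":20,"dy":-293,"dz":-479,"rx":-44.7,"fingers":-1}'
python3 -m creep '[{"dx":20,"dy":-293,"dz":-479,"rx":-44.7,"fingers":1},{"dx":20,"dy":-293,"dz":-479,"rx":-44.7,"fingers":1},{"dx":20,"dy":-293,"dz":-479,"rx":-44.7,"fingers":1},{"dx":20,"dy":-293,"dz":-479,"rx":-44.7,"fingers":1},{"dx":20,"dy":-293,"dz":-479,"rx":-44.7,"fingers":1},{"dx":20,"dy":-293,"dz":-479,"rx":-44.7,"fingers":1},{"dx":20,"dy":-293,"dz":-479,"rx":-44.7,"fingers":1},{"dx":20,"dy":-293,"dz":-479,"rx":-44.7,"fingers":1},{"dx":20,"dy":-293,"dz":-479,"rx":-44.7,"fingers":1},{"dx":20,"dy":-293,"dz":-479,"rx":-44.7,"fingers":1},{"dx":20,"dy":-293,"dz":-479,"rx":-44.7,"fingers":1},{"dx":20,"dy":-293,"dz":-479,"rx":-44.7,"fingers":1}]'
python3 - <<'E'
from h import *
T=cam("top")
for z in (.08,.087,.094):
    a,b=plane(T,(191,204),z),plane(T,(238.8,223.8),z); d=a-b; print(z,np.linalg.norm(d),(a+b)/2,np.degrees(np.arctan2(d[1],d[0])))
s=manip.get_state(); print(totool(s,[.57,-.12,.21]))
E
```

```text
0.08 0.09562854165990509 [0.55690454 0.13707145 0.08      ] 65.65498977054604
0.087 0.09490920898946377 [0.55590838 0.13601006 0.087     ] 65.65498977054605
0.094 0.09418987631902247 [0.55491221 0.13494866 0.094     ] 65.65498977054605
[  20.89608354 -293.05547448 -479.06056217]$[0]: bad value
```

```bash
python3 -m creep --help | head -30; python3 -m creep '[{"dx":2,"dy":-20,"dz":-36,"rx":-7,"ry":0,"rz":0,"fingers":1}]'
```

```text
t: 0.18
tcp_pos: [0.2608, -0.5488, 0.2281]
tcp_rot: [[-0.005, 0.486, -0.874], [-0.002, -0.874, -0.486], [-1.0, -0.0, 0.005]]
force: [-0.3, -1.0, 0.1]
finger_gap: 0.0752invalid input: not JSON, or not a number
```

```bash
python3 -m creep '[{"dx":18,"dy":-225,"dz":-478,"rx":-36.6,"ry":0,"rz":0,"fingers":1},{"dx":18,"dy":-225,"dz":-478,"rx":-36.6,"ry":0,"rz":0,"fingers":1},{"dx":18,"dy":-225,"dz":-478,"rx":-36.6,"ry":0,"rz":0,"fingers":1},{"dx":18,"dy":-225,"dz":-478,"rx":-36.6,"ry":0,"rz":0,"fingers":1},{"dx":18,"dy":-225,"dz":-478,"rx":-36.6,"ry":0,"rz":0,"fingers":1},{"dx":18,"dy":-225,"dz":-478,"rx":-36.6,"ry":0,"rz":0,"fingers":1},{"dx":18,"dy":-225,"dz":-478,"rx":-36.6,"ry":0,"rz":0,"fingers":1},{"dx":18,"dy":-225,"dz":-478,"rx":-36.6,"ry":0,"rz":0,"fingers":1},{"dx":18,"dy":-225,"dz":-478,"rx":-36.6,"ry":0,"rz":0,"fingers":1},{"dx":18,"dy":-225,"dz":-478,"rx":-36.6,"ry":0,"rz":0,"fingers":1},{"dx":18,"dy":-225,"dz":-478,"rx":-36.6,"ry":0,"rz":0,"fingers":1},{"dx":18,"dy":-225,"dz":-478,"rx":-36.6,"ry":0,"rz":0,"fingers":1}]'
```

```text
t: 1.18
tcp_pos: [0.5576, -0.1346, 0.2083]
tcp_rot: [[-0.005, 0.911, -0.412], [-0.002, -0.412, -0.911], [-1.0, -0.004, 0.004]]
force: [0.7, -0.8, -0.5]
finger_gap: 0.0001
```

```bash
python3 - <<'E'
from h import *
import json
s=manip.get_state(); im=capture("wrist"); cv2.imwrite("pics/w1.png",im)
json.dump({k:np.array(s[k]).tolist() for k in("tcp_pos","tcp_rot")},open("w1.json","w"))
print(s["tcp_pos"],proj(cam("wrist",s),[.569,-.1158,.04]))
E
```

```text
[ 0.55764452 -0.1346305   0.20829374] [286.13968304 158.25724919]
```

View pics/w1.png

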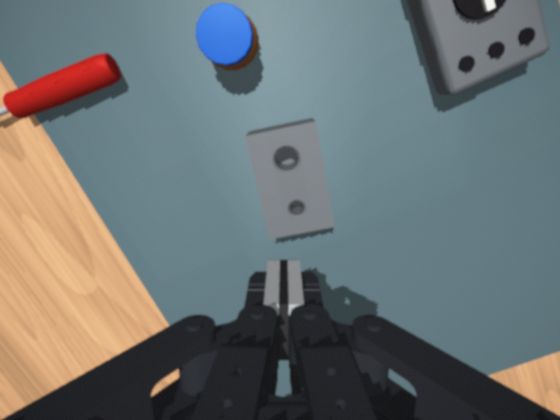

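```bash
python3 -m creep '[{"dx":-32,"dy":-112,"dz":-246,"rx":0,"ry":0,"rz":0,"fingers":1},{"dx":-32,"dy":-112,"dz":-246,"rx":0,"ry":0,"rz":0,"fingers":1},{"dx":-32,"dy":-112,"dz":-246,"rx":0,"ry":0,"rz":0,"fingers":1},{"dx":-32,"dy":-112,"dz":-246,"rx":0,"ry":0,"rz":0,"fingers":1},{"dx":-32,"dy":-112,"dz":-246,"rx":0,"ry":0,"rz":0,"fingers":1},{"dx":-32,"dy":-112,"dz":-246,"rx":0,"ry":0,"rz":0,"fingers":1},{"dx":-32,"dy":-112,"dz":-246,"rx":0,"ry":0,"rz":0,"fingers":1},{"dx":-32,"dy":-112,"dz":-246,"rx":0,"ry":0,"rz":0,"fingers":1},{"dx":-32,"dy":-112,"dz":-246,"rx":0,"ry":0,"rz":0,"fingers":1}]'
python3 - <<'E'
from h import *
import json
s=manip.get_state(); im=capture("wrist"); cv2.imwrite("pics/w2.png",im)
json.dump({k:np.array(s[k]).tolist() for k in("tcp_pos","tcp_rot")},open("w2.json","w"))
print(s["tcp_pos"])
# rest holes from w1
a=json.load(open("w1.json")); c=cam("wrist",a); g=cv2.cvtColor(cv2.imread("pics/w1.png"),6).astype(int)
print(g[140:180,286][::3],g[158,265:310][::3])
E
python3 - <<'E'
import cv2,numpy as np
a=cv2.imread("pics/w1.png")[115:245,235:345]; b=cv2.imread("pics/w2.png")
A=cv2.resize(a,(330,390),interpolation=2); B=cv2.resize(b[100:300,200:380],(432,480),interpolation=2)
o=np.zeros((480,762,3),np.uint8);o[:390,:330]=A;o[:,330:]=B;cv2.imwrite("pics/c2.png",o)
E
```

```text
t: 1.98
tcp_pos: [0.5582, 0.148, 0.2411]
tcp_rot: [[-0.002, 0.917, -0.398], [0.004, -0.398, -0.917], [-1.0, -0.003, -0.003]]
force: [0.2, -1.4, -0.3]
finger_gap: -0.0
[0.55816146 0.14795219 0.24108569]
[137 135  94  73  73  71  79 129 113  90 109 132 133 132] [136 135 132  88  67  72  72  79  97  88  72  92 131 135 137]
```

View pics/c2.png

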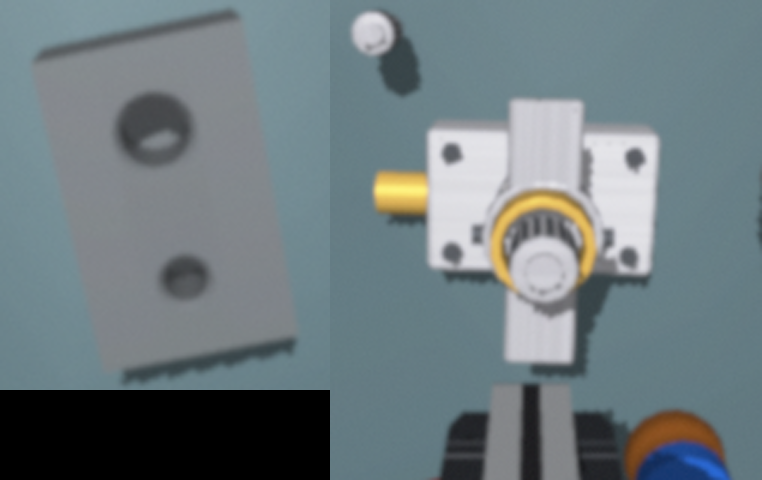

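The first crop shows the wide socket at about (286,158) and the narrow one at (297,207). The second shows the seated nipple at about (290,212), the brass ring behind it, and the wings running vertically. Next I'll take two settled views from more directly above.

```bash
cat > snap.py <<'E'
import sys,json
from h import *
s=manip.get_state(); im=capture("wrist"); n=sys.argv[1]; cv2.imwrite(f"pics/{n}.png",im)
json.dump({k:np.array(s[k]).tolist() for k in("tcp_pos","tcp_rot")},open(f"{n}.json","w")); print(np.round(s["tcp_pos"],4),"maxqvel",np.abs(s["qvel"]).max().round(2))
E
python3 -m creep '[{"dx":20,"dy":-10,"dz":40,"rx":0,"ry":0,"rz":0,"fingers":1},{"dx":30,"dy":-20,"dz":70,"rx":0,"ry":0,"rz":0,"fingers":1},{"dx":40,"dy":-21,"dz":85,"rx":0,"ry":0,"rz":0,"fingers":1},{"dx":40,"dy":-21,"dz":89,"rx":0,"ry":0,"rz":0,"fingers":1},{"dx":40,"dy":-21,"dz":89,"rx":0,"ry":0,"rz":0,"fingers":1},{"dx":40,"dy":-21,"dz":89,"rx":0,"ry":0,"rz":0,"fingers":1},{"dx":40,"dy":-21,"dz":89,"rx":0,"ry":0,"rz":0,"fingers":1},{"dx":40,"dy":-21,"dz":89,"rx":0,"ry":0,"rz":0,"fingers":1}]'; python3 snap.py w3
python3 -m creep '[{"dx":0,"dy":20,"dz":0,"rx":0,"ry":0,"rz":0,"fingers":1},{"dx":0,"dy":40,"dz":0,"rx":0,"ry":0,"rz":0,"fingers":1},{"dx":0,"dy":50,"dz":0,"rx":0,"ry":0,"rz":0,"fingers":1},{"dx":0,"dy":50,"dz":0,"rx":0,"ry":0,"rz":0,"fingers":1},{"dx":0,"dy":50,"dz":0,"rx":0,"ry":0,"rz":0,"fingers":1},{"dx":0,"dy":50,"dz":0,"rx":0,"ry":0,"rz":0,"fingers":1}]'; python3 snap.py w4
python3 - <<'E'
import cv2,numpy as np,json
from h import *
o=[]
for n in("w3","w4"):
    im=cv2.imread(f"pics/{n}.png"); s=json.load(open(n+".json")); c=cam("wrist",s); u=proj(c,[.5565,.136,.1]); print(u)
    h=cv2.cvtColor(im,cv2.COLOR_BGR2HSV); m=cv2.inRange(h,(12,110,90),(35,255,255))
    x,y=int(u[0]),int(u[1]); 
    k,l,st,ce=cv2.connectedComponentsWithStats(m)
    for i in range(1,k):
        if st[i,4]>40: print(n,st[i],ce[i])
    y0=max(0,y-70); o.append(cv2.resize(im[y0:y0+140,x-70:x+70],(400,400),interpolation=2)); print("crop",x-70,y0)
cv2.imwrite("pics/c34.png",np.hstack(o))
E
```

```text
t: 2.7
tcp_pos: [0.5043, 0.0736, 0.2012]
tcp_rot: [[-0.001, 0.916, -0.401], [0.004, -0.401, -0.916], [-1.0, -0.003, -0.003]]
force: [0.2, -0.1, 0.2]
finger_gap: -0.0004
[0.5043 0.0736 0.2012] maxqvel 0.44
t: 3.25
tcp_pos: [0.549, 0.0544, 0.2007]
tcp_rot: [[-0.002, 0.917, -0.399], [0.004, -0.399, -0.917], [-1.0, -0.004, -0.003]]
force: [0.2, -0.0, 0.6]
finger_gap: 0.0001
[0.549  0.0544 0.2007] maxqvel 0.45
[318.73505501  89.27213947]
w3 [    0     0   180   406 32955] [ 56.26363223 215.86885146]
w3 [292  59  56  58 901] [318.4017758  87.3318535]
w3 [229  77  25  22 518] [241.11969112  87.28185328]
w3 [351 207  45  36 451] [366.96674058 217.5232816 ]
w3 [171 286  27  15  58] [186.39655172 291.46551724]
w3 [136 288  46  41 747] [162.67068273 305.82998661]
w3 [129 310  32  32 214] [141.6682243  328.40186916]
w3 [152 372  27  24 165] [164.67878788 382.80606061]
crop 248 19
[241.63122468  89.75310369]
w4 [   0   53  113  242 7756] [ 41.62209902 181.51830841]
w4 [218  60  55  57 881] [246.16231555  87.67650397]
w4 [170  77  25  22 505] [182.3980198   87.43960396]
w4 [ 67 179  25  30  89] [ 79.49438202 193.53932584]
w4 [301 207  47  30 384] [319.95833333 216.13541667]
w4 [   0  232  104  187 7865] [ 32.59732994 340.24424666]
w4 [ 90 288  43  32 532] [115.88721805 302.2424812 ]
w4 [118 322  19  24  93] [126.68817204 335.10752688]
w4 [ 98 327  29  28 173] [111.38150289 343.37572254]
w4 [ 98 338  15  22  80] [105.5875 349.4875]
w4 [152 370  27  25 166] [165.54819277 381.95180723]
crop 171 19
```

View pics/c34.png

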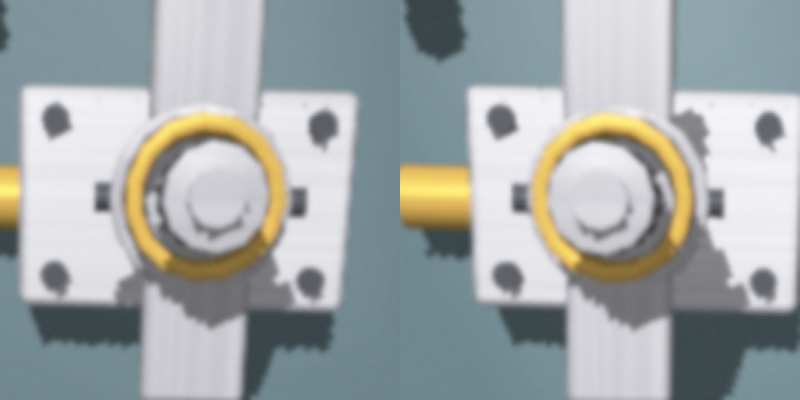

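The two crops show the brass ring, the nipple head inside it, and the wings top to bottom. Head centres are at about (323.3,88.3) in w3 and (241.7,88.3) in w4.

```bash
python3 - <<'E'
from h import *
import json
C={};E={};H={};W={}
P=lambda n,x,y:( (248 if n=="w3" else 171)+x*.35, 19+y*.35)
for n in("w3","w4"):
    im=cv2.imread(f"pics/{n}.png"); s=json.load(open(n+".json")); C[n]=cam("wrist",s)
    m=cv2.inRange(cv2.cvtColor(im,cv2.COLOR_BGR2HSV),(12,110,90),(35,255,255))
    k,l,st,ce=cv2.connectedComponentsWithStats(m); i=[i for i in range(1,k) if 850<st[i,4]<950 and st[i,1]<65][0]
    cs,_=cv2.findContours((l==i).astype(np.uint8),0,1); e=cv2.fitEllipse(cv2.convexHull(max(cs,key=len))); E[n]=e[0]; print(n,e)
H={"w3":P("w3",216,197),"w4":P("w4",202,197)}
print("ring",tri(*[(C[n],E[n]) for n in C])); print("head top",tri(*[(C[n],H[n]) for n in C]))
for z in(.08,.094):
  for n,L,R in(("w3",[(155,0),(145,400)],[(265,0),(243,400)]),("w4",[(162,0),(168,400)],[(273,0),(271,400)])):
    a,b,c,d=[plane(C[n],P(n,*p),z) for p in L+R]
    f=lambda v:np.degrees(np.arctan2(v[1],v[0])); 
    mid1,mid2=(a+c)/2,(b+d)/2
    print(z,n,"dirs",f(a-b),f(c-d),"width",np.linalg.norm(np.cross((a-b)/np.linalg.norm(a-b),c-(b))),"mid",mid1[:2],mid2[:2])
E
```

```text
w3 ((319.3332824707031, 87.71856689453125), (55.060752868652344, 57.70494079589844), 20.692007064819336)
w4 ((245.13107299804688, 88.09033203125), (55.049842834472656, 57.47177505493164), 159.59703063964844)
ring (array([0.55805384, 0.13648537, 0.09026226]), [np.float64(0.03), np.float64(0.03)])
head top (array([0.55830211, 0.13606946, 0.11386533]), [np.float64(0.15), np.float64(0.15)])
0.08 w3 dirs 65.69545546416941 65.58719528350461 width 0.02482960615783604 mid [0.57596068 0.17475041] [0.53847791 0.0919614 ]
0.08 w4 dirs 64.82423820338099 65.36903265035146 width 0.025025700826547197 mid [0.57642181 0.17479046] [0.53819922 0.09245992]
0.094 w3 dirs 65.69545546416941 65.58719528350464 width 0.02350846449804515 mid [0.57383015 0.17305901] [0.53834177 0.09467507]
0.094 w4 dirs 64.82423820338099 65.3690326503514 width 0.02369145647004217 mid [0.57665272 0.17207246] [0.54046797 0.09413136]
```

```bash
python3 -m creep '[{"dx":0,"dy":-15,"dz":-25,"rx":1,"ry":0,"rz":0,"fingers":1},{"dx":20,"dy":-25,"dz":-43,"rx":1.1,"ry":0,"rz":0,"fingers":1},{"dx":50,"dy":-25,"dz":-43,"rx":1.1,"ry":0,"rz":0,"fingers":1},{"dx":80,"dy":-25,"dz":-43,"rx":1.1,"ry":0,"rz":0,"fingers":1},{"dx":92,"dy":-25,"dz":-43,"rx":1.1,"ry":0,"rz":0,"fingers":1},{"dx":96,"dy":-25,"dz":-43,"rx":1.1,"ry":0,"rz":0,"fingers":1},{"dx":96,"dy":-25,"dz":-43,"rx":1.1,"ry":0,"rz":0,"fingers":1},{"dx":96,"dy":-25,"dz":-43,"rx":1.1,"ry":0,"rz":0,"fingers":1},{"dx":96,"dy":-25,"dz":-43,"rx":1.1,"ry":0,"rz":0,"fingers":1},{"dx":96,"dy":-25,"dz":-43,"rx":1.1,"ry":0,"rz":0,"fingers":1}]'
```

```text
t: 4.13
tcp_pos: [0.544, 0.1042, 0.1065]
tcp_rot: [[0.0, 0.909, -0.417], [0.004, -0.417, -0.909], [-1.0, -0.002, -0.004]]
force: [0.1, -0.2, -0.5]
finger_gap: -0.0002
```

```bash
python3 -m creep '[{"dx":2,"dy":0,"dz":0,"rx":0,"ry":0,"rz":0,"fingers":1},{"dx":4,"dy":0,"dz":0,"rx":0,"ry":0,"rz":0,"fingers":1},{"dx":6,"dy":0,"dz":0,"rx":0,"ry":0,"rz":0,"fingers":1},{"dx":8,"dy":0,"dz":0,"rx":0,"ry":0,"rz":0,"fingers":1},{"dx":9,"dy":0,"dz":0,"rx":0,"ry":0,"rz":0,"fingers":1},{"dx":10,"dy":0,"dz":0,"rx":0,"ry":0,"rz":0,"fingers":1},{"dx":10,"dy":0,"dz":0,"rx":0,"ry":0,"rz":0,"fingers":1}]'; python3 -m creep '[{"dx":1,"dy":0,"dz":0,"rx":0,"ry":0,"rz":0,"fingers":1},{"dx":2,"dy":0,"dz":0,"rx":0,"ry":0,"rz":0,"fingers":1},{"dx":3,"dy":0,"dz":0,"rx":0,"ry":0,"rz":0,"fingers":1},{"dx":3,"dy":0,"dz":0,"rx":0,"ry":0,"rz":0,"fingers":1}]'
```

```text
t: 4.72
tcp_pos: [0.5438, 0.1042, 0.0962]
tcp_rot: [[-0.0, 0.909, -0.417], [0.004, -0.417, -0.909], [-1.0, -0.002, -0.004]]
force: [-0.0, -0.1, 0.3]
finger_gap: 0.0001
t: 5.05
tcp_pos: [0.5437, 0.1042, 0.093]
tcp_rot: [[-0.001, 0.909, -0.417], [0.004, -0.417, -0.909], [-1.0, -0.002, -0.003]]
force: [0.6, 0.3, -0.3]
finger_gap: 0.0001
```

```bash
python3 -m creep '[{"dx":1,"dy":0,"dz":0,"rx":0,"ry":0,"rz":0,"fingers":1},{"dx":2,"dy":0,"dz":0,"rx":0,"ry":0,"rz":0,"fingers":1},{"dx":3,"dy":0,"dz":0,"rx":0,"ry":0,"rz":0,"fingers":1},{"dx":3,"dy":0,"dz":0,"rx":0,"ry":0,"rz":0,"fingers":1}]';python3 -m creep '[{"dx":1,"dy":0,"dz":0,"rx":0,"ry":0,"rz":0,"fingers":1},{"dx":2,"dy":0,"dz":0,"rx":0,"ry":0,"rz":0,"fingers":1},{"dx":3,"dy":0,"dz":0,"rx":0,"ry":0,"rz":0,"fingers":1},{"dx":3,"dy":0,"dz":0,"rx":0,"ry":0,"rz":0,"fingers":1}]'
```

```text
t: 5.38
tcp_pos: [0.5435, 0.1041, 0.0897]
tcp_rot: [[-0.001, 0.909, -0.417], [0.004, -0.417, -0.909], [-1.0, -0.003, -0.003]]
force: [0.3, 0.5, -0.5]
finger_gap: -0.0001
t: 5.72
tcp_pos: [0.5434, 0.1041, 0.0865]
tcp_rot: [[-0.001, 0.909, -0.417], [0.004, -0.417, -0.909], [-1.0, -0.003, -0.003]]
force: [-0.6, 0.5, 0.2]
finger_gap: 0.0
```

```bash
python3 -m creep '[{"dx":1,"dy":0,"dz":0,"rx":0,"ry":0,"rz":0,"fingers":1},{"dx":2,"dy":0,"dz":0,"rx":0,"ry":0,"rz":0,"fingers":1},{"dx":2,"dy":0,"dz":0,"rx":0,"ry":0,"rz":0,"fingers":1}]';python3 -m creep '[{"dx":1,"dy":0,"dz":0,"rx":0,"ry":0,"rz":0,"fingers":1},{"dx":2,"dy":0,"dz":0,"rx":0,"ry":0,"rz":0,"fingers":1},{"dx":2,"dy":0,"dz":0,"rx":0,"ry":0,"rz":0,"fingers":1}]'
```

```text
t: 5.97
tcp_pos: [0.5433, 0.104, 0.0843]
tcp_rot: [[-0.002, 0.909, -0.417], [0.004, -0.417, -0.909], [-1.0, -0.003, -0.003]]
force: [0.6, 0.1, -0.9]
finger_gap: 0.0001
t: 6.22
tcp_pos: [0.5432, 0.1041, 0.0821]
tcp_rot: [[-0.002, 0.909, -0.417], [0.004, -0.417, -0.909], [-1.0, -0.003, -0.003]]
force: [0.4, -0.7, 0.3]
finger_gap: -0.0001
```

```bash
python3 -m creep '[{"dx":1,"dy":0,"dz":0,"rx":0,"ry":0,"rz":0,"fingers":1},{"dx":2,"dy":0,"dz":0,"rx":0,"ry":0,"rz":0,"fingers":1},{"dx":2,"dy":0,"dz":0,"rx":0,"ry":0,"rz":0,"fingers":1}]';python3 -m creep '[{"dx":1,"dy":0,"dz":0,"rx":0,"ry":0,"rz":0,"fingers":1},{"dx":2,"dy":0,"dz":0,"rx":0,"ry":0,"rz":0,"fingers":1},{"dx":2,"dy":0,"dz":0,"rx":0,"ry":0,"rz":0,"fingers":1}]'
```

```text
t: 6.47
tcp_pos: [0.5433, 0.104, 0.0802]
tcp_rot: [[-0.002, 0.909, -0.417], [0.004, -0.417, -0.909], [-1.0, -0.003, -0.003]]
force: [-1.5, -0.5, 3.6]
finger_gap: 0.0005
t: 6.72
tcp_pos: [0.5433, 0.104, 0.0785]
tcp_rot: [[-0.001, 0.909, -0.417], [0.003, -0.417, -0.909], [-1.0, -0.003, -0.003]]
force: [-2.1, -0.5, 6.2]
finger_gap: -0.0001
```

Contact at z ≈ 0.0805, and the force is rising at about 1 N/mm as expected. The stop should be near 0.074.

```bash
python3 -m creep '[{"dx":1,"dy":0,"dz":0,"rx":0,"ry":0,"rz":0,"fingers":1},{"dx":2,"dy":0,"dz":0,"rx":0,"ry":0,"rz":0,"fingers":1},{"dx":2,"dy":0,"dz":0,"rx":0,"ry":0,"rz":0,"fingers":1}]';python3 -m creep '[{"dx":0.5,"dy":0,"dz":0,"rx":0,"ry":0,"rz":0,"fingers":1},{"dx":1,"dy":0,"dz":0,"rx":0,"ry":0,"rz":0,"fingers":1},{"dx":1,"dy":0,"dz":0,"rx":0,"ry":0,"rz":0,"fingers":1}]'
```

```text
t: 6.97
tcp_pos: [0.5433, 0.104, 0.0769]
tcp_rot: [[-0.001, 0.909, -0.417], [0.003, -0.417, -0.909], [-1.0, -0.002, -0.002]]
force: [-2.3, -1.1, 7.4]
finger_gap: -0.0001
t: 7.22
tcp_pos: [0.5434, 0.104, 0.0765]
tcp_rot: [[-0.001, 0.909, -0.417], [0.003, -0.417, -0.909], [-1.0, -0.002, -0.002]]
force: [-2.6, -1.7, 8.7]
finger_gap: 0.0
```

```bash
python3 -m creep '[{"dx":0.7,"dy":0,"dz":0,"rx":0,"ry":0,"rz":0,"fingers":1},{"dx":1.3,"dy":0,"dz":0,"rx":0,"ry":0,"rz":0,"fingers":1},{"dx":2,"dy":0,"dz":0,"rx":0,"ry":0,"rz":0,"fingers":1},{"dx":2,"dy":0,"dz":0,"rx":0,"ry":0,"rz":0,"fingers":1}]'
```

```text
t: 7.55
tcp_pos: [0.5433, 0.104, 0.0751]
tcp_rot: [[-0.001, 0.909, -0.417], [0.003, -0.417, -0.909], [-1.0, -0.002, -0.002]]
force: [-2.6, -1.2, 7.8]
finger_gap: -0.0003
```

```bash
python3 -m creep '[{"dx":0.5,"dy":0,"dz":0,"rx":0,"ry":0,"rz":0,"fingers":1},{"dx":1,"dy":0,"dz":0,"rx":0,"ry":0,"rz":0,"fingers":1},{"dx":1.5,"dy":0,"dz":0,"rx":0,"ry":0,"rz":0,"fingers":1},{"dx":1.5,"dy":0,"dz":0,"rx":0,"ry":0,"rz":0,"fingers":1}]'
```

```text
t: 7.88
tcp_pos: [0.5434, 0.1039, 0.0742]
tcp_rot: [[-0.0, 0.909, -0.417], [0.002, -0.417, -0.909], [-1.0, -0.001, -0.002]]
force: [-2.2, -0.8, 9.1]
finger_gap: 0.0005
```

```bash
python3 -m creep '[{"dx":0.5,"dy":0,"dz":0,"rx":0,"ry":0,"rz":0,"fingers":1},{"dx":1,"dy":0,"dz":0,"rx":0,"ry":0,"rz":0,"fingers":1},{"dx":1.5,"dy":0,"dz":0,"rx":0,"ry":0,"rz":0,"fingers":1},{"dx":1.5,"dy":0,"dz":0,"rx":0,"ry":0,"rz":0,"fingers":1}]'
```

```text
t: 8.22
tcp_pos: [0.5434, 0.1039, 0.0739]
tcp_rot: [[0.0, 0.909, -0.417], [0.002, -0.417, -0.909], [-1.0, -0.001, -0.002]]
force: [-4.1, -1.7, 14.2]
finger_gap: 0.0001
```

```bash
python3 -m creep '[{"dx":0.5,"dy":0,"dz":0,"rx":0,"ry":0,"rz":0,"fingers":1},{"dx":1,"dy":0,"dz":0,"rx":0,"ry":0,"rz":0,"fingers":1},{"dx":1.5,"dy":0,"dz":0,"rx":0,"ry":0,"rz":0,"fingers":1},{"dx":1.5,"dy":0,"dz":0,"rx":0,"ry":0,"rz":0,"fingers":1}]'
```

```text
t: 8.55
tcp_pos: [0.5435, 0.1039, 0.0739]
tcp_rot: [[0.001, 0.909, -0.417], [0.001, -0.417, -0.909], [-1.0, 0.0, -0.001]]
force: [-6.1, -2.3, 17.4]
finger_gap: 0.0002
```

The stop is reached: z holds at 0.0739 while the force rises from 10 to 17 N. I'll let go of the sleeve, go up, and check the jump.

```bash
python3 -m creep '[{"dx":-3,"dy":0,"dz":0,"rx":0,"ry":0,"rz":0,"fingers":1},{"dx":-10,"dy":0,"dz":0,"rx":0,"ry":0,"rz":0,"fingers":1},{"dx":-40,"dy":0,"dz":0,"rx":0,"ry":0,"rz":0,"fingers":1},{"dx":-80,"dy":0,"dz":0,"rx":0,"ry":0,"rz":0,"fingers":1},{"dx":-110,"dy":0,"dz":-5,"rx":0,"ry":0,"rz":0,"fingers":-1},{"dx":-126,"dy":0,"dz":-25,"rx":0,"ry":0,"rz":0,"fingers":-1},{"dx":-126,"dy":0,"dz":-35,"rx":0,"ry":0,"rz":0,"fingers":-1},{"dx":-126,"dy":0,"dz":-36,"rx":0,"ry":0,"rz":0,"fingers":-1},{"dx":-126,"dy":0,"dz":-36,"rx":0,"ry":0,"rz":0,"fingers":-1},{"dx":-126,"dy":0,"dz":-36,"rx":0,"ry":0,"rz":0,"fingers":-1},{"dx":-126,"dy":0,"dz":-36,"rx":0,"ry":0,"rz":0,"fingers":-1},{"dx":-126,"dy":0,"dz":-36,"rx":0,"ry":0,"rz":0,"fingers":-1}]'; python3 snap.py w5
python3 - <<'E'
from h import *
import json
s=json.load(open("w5.json")); c=cam("wrist",s); im=cv2.imread("pics/w5.png")
for z in(.116,.119,.123,.126): print(z,proj(c,[.558,.1365,z]).round(1))
u=proj(c,[.558,.1365,.12]).astype(int); print(u)
A=cv2.resize(im[u[1]-75:u[1]+75,u[0]-75:u[0]+75],(450,450),interpolation=2)
sc=capture("scene"); cv2.imwrite("pics/scene1.png",sc)
b0=cv2.imread("pics/scene0.png")[225:305,295:335+25]; b1=sc[225:305,295:360]
B=np.vstack([cv2.resize(b,(244,300),interpolation=2) for b in(b0,b1)])
o=np.zeros((600,450+244,3),np.uint8); o[:450,:450]=A; o[:,450:]=B; cv2.imwrite("pics/c5.png",o)
E
```

```text
t: 9.55
tcp_pos: [0.5578, 0.1355, 0.1988]
tcp_rot: [[-0.001, 0.908, -0.418], [0.0, -0.418, -0.908], [-1.0, -0.001, 0.0]]
force: [-0.5, 0.2, -0.3]
finger_gap: 0.0856
[0.5578 0.1355 0.1988] maxqvel 0.49
0.116 [281.8 214.6]
0.119 [281.8 216.1]
0.123 [281.8 218.1]
0.126 [281.7 219.7]
[281 216]
```

View pics/c5.png

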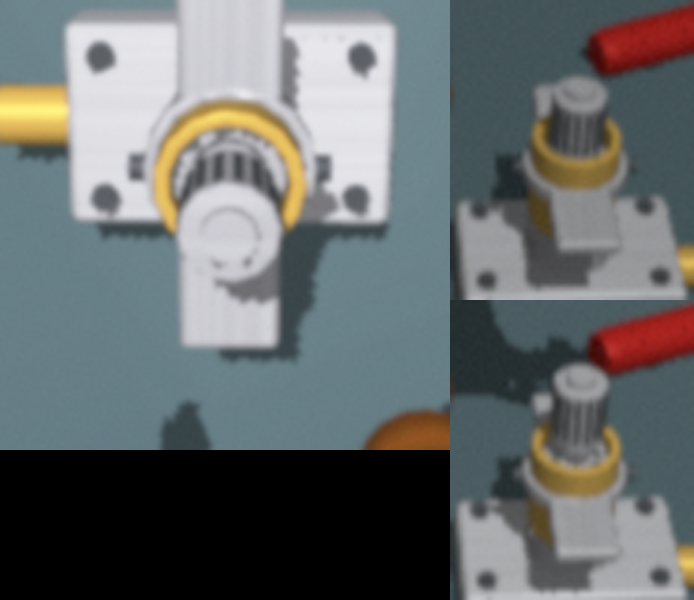

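The jump is confirmed. In the scene view the head stands clearly higher above the ring, and in the wrist view the outlet at (282.3,219.3) matches a top height of 0.126 m. I'll go down to grasp the head, with the grasp point at about z 0.11.

```bash
python3 -m creep '[{"dx":30,"dy":0,"dz":-1,"rx":0,"ry":0,"rz":0,"fingers":-1},{"dx":60,"dy":0,"dz":-1,"rx":0,"ry":0,"rz":0,"fingers":-1},{"dx":85,"dy":0,"dz":-1,"rx":0,"ry":0,"rz":0,"fingers":-1},{"dx":100,"dy":0,"dz":-1,"rx":0,"ry":0,"rz":0,"fingers":-1},{"dx":106,"dy":0,"dz":-1,"rx":0,"ry":0,"rz":0,"fingers":-1},{"dx":107,"dy":0,"dz":-1,"rx":0,"ry":0,"rz":0,"fingers":-1},{"dx":107,"dy":0,"dz":-1,"rx":0,"ry":0,"rz":0,"fingers":-1},{"dx":107,"dy":0,"dz":-1,"rx":0,"ry":0,"rz":0,"fingers":-1}]'; python3 -m creep '[{"dx":0,"dy":0.4,"dz":0,"rx":0,"ry":0,"rz":0,"fingers":0},{"dx":0,"dy":0.4,"dz":0,"rx":0,"ry":0,"rz":0,"fingers":0.2},{"dx":0,"dy":0.4,"dz":0,"rx":0,"ry":0,"rz":0,"fingers":0.3},{"dx":0,"dy":0.4,"dz":0,"rx":0,"ry":0,"rz":0,"fingers":0.35},{"dx":0,"dy":0.4,"dz":0,"rx":0,"ry":0,"rz":0,"fingers":0.4},{"dx":0,"dy":0.4,"dz":0,"rx":0,"ry":0,"rz":0,"fingers":0.4},{"dx":0,"dy":0.4,"dz":0,"rx":0,"ry":0,"rz":0,"fingers":0.4},{"dx":0,"dy":0.4,"dz":0,"rx":0,"ry":0,"rz":0,"fingers":0.4}]'
```

```text
t: 10.32
tcp_pos: [0.5593, 0.1371, 0.0935]
tcp_rot: [[0.001, 0.908, -0.418], [0.001, -0.418, -0.908], [-1.0, 0.001, -0.002]]
force: [-0.7, 0.8, 0.0]
finger_gap: 0.0854
t: 10.98
tcp_pos: [0.5596, 0.137, 0.0935]
tcp_rot: [[0.001, 0.908, -0.418], [0.001, -0.418, -0.908], [-1.0, 0.001, -0.002]]
force: [-0.3, 0.2, 1.0]
finger_gap: 0.0254
```

```bash
python3 -m creep '[{"dx":1,"dy":-0.8,"dz":0,"rx":0,"ry":0,"rz":0,"fingers":0.4},{"dx":1,"dy":-0.8,"dz":0,"rx":0,"ry":0,"rz":0,"fingers":0.4},{"dx":1,"dy":-0.8,"dz":0,"rx":0,"ry":0,"rz":0,"fingers":0.4},{"dx":1,"dy":-0.8,"dz":0,"rx":0,"ry":0,"rz":0,"fingers":0.44},{"dx":1,"dy":-0.8,"dz":0,"rx":0,"ry":0,"rz":0,"fingers":0.46},{"dx":1,"dy":-0.8,"dz":0,"rx":0,"ry":0,"rz":0,"fingers":0.5},{"dx":1,"dy":-0.8,"dz":0,"rx":0,"ry":0,"rz":0,"fingers":0.6},{"dx":1,"dy":-0.8,"dz":0,"rx":0,"ry":0,"rz":0,"fingers":1},{"dx":1,"dy":-0.8,"dz":0,"rx":0,"ry":0,"rz":0,"fingers":1},{"dx":1,"dy":-0.8,"dz":0,"rx":0,"ry":0,"rz":0,"fingers":1}]'; python3 -m creep '[{"dx":0,"dy":0,"dz":0,"rx":0,"ry":0,"rz":0,"fingers":1},{"dx":0,"dy":0,"dz":0,"rx":0,"ry":0,"rz":0,"fingers":1}]'
```

```text
t: 11.82
tcp_pos: [0.5583, 0.1376, 0.0924]
tcp_rot: [[0.0, 0.909, -0.418], [0.001, -0.418, -0.909], [-1.0, -0.0, -0.001]]
force: [-5.1, 1.4, 4.4]
finger_gap: 0.0203
t: 11.98
tcp_pos: [0.5582, 0.1377, 0.0925]
tcp_rot: [[0.0, 0.909, -0.418], [0.001, -0.418, -0.909], [-1.0, -0.0, -0.001]]
force: [-3.5, 1.3, 1.9]
finger_gap: 0.0206
```

```bash
python3 -m creep '[{"dx":-1,"dy":0,"dz":0,"rx":0,"ry":0,"rz":0,"fingers":1},{"dx":-2,"dy":0,"dz":0,"rx":0,"ry":0,"rz":0,"fingers":1},{"dx":-3,"dy":0,"dz":0,"rx":0,"ry":0,"rz":0,"fingers":1},{"dx":-4,"dy":0,"dz":0,"rx":0,"ry":0,"rz":0,"fingers":1},{"dx":-5,"dy":0,"dz":0,"rx":0,"ry":0,"rz":0,"fingers":1},{"dx":-6,"dy":0,"dz":0,"rx":0,"ry":0,"rz":0,"fingers":1}]'
```

```text
t: 12.48
tcp_pos: [0.558, 0.1372, 0.0982]
tcp_rot: [[-0.0, 0.909, -0.418], [0.001, -0.418, -0.909], [-1.0, -0.001, -0.001]]
force: [0.2, 0.1, -9.0]
finger_gap: 0.0198
```

Drag is 9 N, which is normal, and the side force is nearly zero. I'll keep drawing straight up.

```bash
python3 -m creep '[{"dx":-2,"dy":0,"dz":0,"rx":0,"ry":0,"rz":0,"fingers":1},{"dx":-4,"dy":0,"dz":0,"rx":0,"ry":0,"rz":0,"fingers":1},{"dx":-6,"dy":0,"dz":0,"rx":0,"ry":0,"rz":0,"fingers":1},{"dx":-8,"dy":0,"dz":0,"rx":0,"ry":0,"rz":0,"fingers":1},{"dx":-10,"dy":0,"dz":0,"rx":0,"ry":0,"rz":0,"fingers":1}]'; python3 -m creep '[{"dx":-2,"dy":0,"dz":0,"rx":0,"ry":0,"rz":0,"fingers":1},{"dx":-4,"dy":0,"dz":0,"rx":0,"ry":0,"rz":0,"fingers":1},{"dx":-8,"dy":0,"dz":0,"rx":0,"ry":0,"rz":0,"fingers":1},{"dx":-14,"dy":0,"dz":0,"rx":0,"ry":0,"rz":0,"fingers":1},{"dx":-25,"dy":0,"dz":0,"rx":0,"ry":0,"rz":0,"fingers":1},{"dx":-40,"dy":0,"dz":0,"rx":0,"ry":0,"rz":0,"fingers":1},{"dx":-55,"dy":0,"dz":0,"rx":0,"ry":0,"rz":0,"fingers":1},{"dx":-60,"dy":0,"dz":0,"rx":0,"ry":0,"rz":0,"fingers":1},{"dx":-60,"dy":0,"dz":0,"rx":0,"ry":0,"rz":0,"fingers":1},{"dx":-60,"dy":0,"dz":0,"rx":0,"ry":0,"rz":0,"fingers":1}]'; python3 snap.py w6
python3 - <<'E'
from h import *
import json
im=cv2.imread("pics/w6.png"); A=cv2.resize(im[100:340,180:390],(525,600),interpolation=2)
sc=capture("scene"); cv2.imwrite("pics/scene2.png",sc)
o=np.zeros((600,775,3),np.uint8); o[:,:525]=A; o[:400,525:]=cv2.resize(sc[205:305,300:362],(250,400),interpolation=2); cv2.imwrite("pics/c6.png",o)
E
```

```text
t: 12.9
tcp_pos: [0.559, 0.1373, 0.1093]
tcp_rot: [[0.002, 0.908, -0.418], [0.001, -0.418, -0.908], [-1.0, 0.001, -0.002]]
force: [0.3, -0.3, -1.8]
finger_gap: 0.0202
t: 13.73
tcp_pos: [0.5589, 0.1372, 0.1695]
tcp_rot: [[0.002, 0.908, -0.418], [0.001, -0.418, -0.908], [-1.0, 0.002, -0.002]]
force: [-0.1, 0.3, -1.4]
finger_gap: 0.0203
[0.5589 0.1372 0.1695] maxqvel 1.05
```

View pics/c6.png

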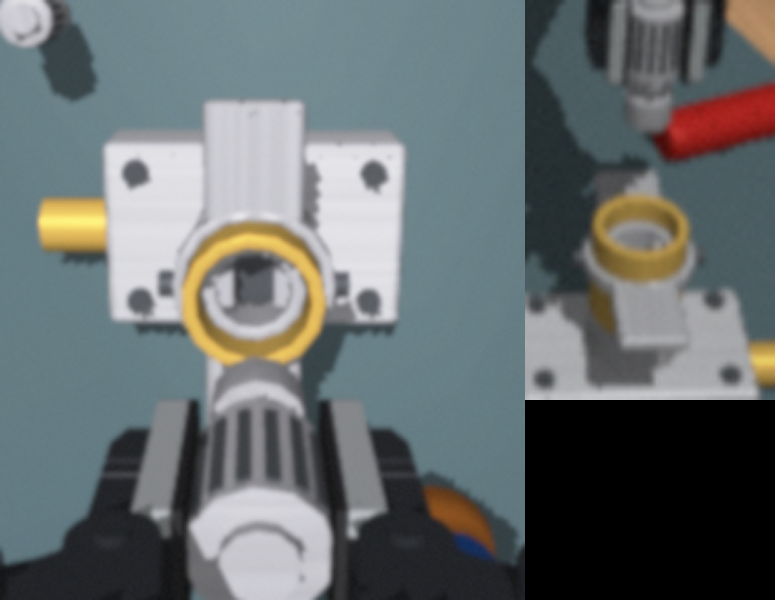

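The nipple is out and hangs straight between the pads. The sleeve ring looks forward again, which I'll check numerically. One problem: the fingertips are about 2.5 mm below the head's shoulder, so they would meet the block before the nipple is home. I'll set it on free mat, keep it caged with the jaws barely loosened, and regrip higher.

```bash
python3 - <<'E'
from h import *
import json
def ring(n,near):
    im=cv2.imread(f"pics/{n}.png"); m=cv2.inRange(cv2.cvtColor(im,cv2.COLOR_BGR2HSV),(12,110,90),(35,255,255))
    k,l,st,ce=cv2.connectedComponentsWithStats(m); i=min([i for i in range(1,k) if st[i,4]>300],key=lambda i:np.hypot(*(ce[i]-near)))
    cs,_=cv2.findContours((l==i).astype(np.uint8),0,1); return cv2.fitEllipse(cv2.convexHull(max(cs,key=len)))[0],st[i]
s=json.load(open("w6.json"));c=cam("wrist",s); print(ring("w6",(281.6,217)))
for z in(.0847,.0903): print(z,proj(c,[.558,.1365,z]))
T=cam("top")
for p in[(284,265),(282,372),(295,210),(335,222),(362,228)]: print(p,plane(T,p,.03).round(3))
E
python3 -m creep '[{"dx":0,"dy":3,"dz":35,"rx":0,"ry":0,"rz":0,"fingers":1},{"dx":0,"dy":6,"dz":70,"rx":0,"ry":0,"rz":0,"fingers":1},{"dx":0,"dy":9,"dz":105,"rx":0,"ry":0,"rz":0,"fingers":1},{"dx":0,"dy":12,"dz":140,"rx":0,"ry":0,"rz":0,"fingers":1},{"dx":0,"dy":14,"dz":170,"rx":0,"ry":0,"rz":0,"fingers":1},{"dx":0,"dy":15,"dz":190,"rx":0,"ry":0,"rz":0,"fingers":1},{"dx":0,"dy":15.5,"dz":198,"rx":0,"ry":0,"rz":0,"fingers":1},{"dx":0,"dy":15.5,"dz":199,"rx":0,"ry":0,"rz":0,"fingers":1},{"dx":0,"dy":15.5,"dz":199,"rx":0,"ry":0,"rz":0,"fingers":1},{"dx":0,"dy":15.5,"dz":199,"rx":0,"ry":0,"rz":0,"fingers":1},{"dx":0,"dy":15.5,"dz":199,"rx":0,"ry":0,"rz":0,"fingers":1},{"dx":0,"dy":15.5,"dz":199,"rx":0,"ry":0,"rz":0,"fingers":1}]'; python3 snap.py w7
```

```text
((281.04132080078125, 218.46841430664062), array([ 254,  190,   56,   56, 1277], dtype=int32))
0.0847 [280.96720263 216.7441254 ]
0.0903 [280.92942758 219.59105912]
(284, 265) [0.462 0.015 0.03 ]
(282, 372) [0.268 0.024 0.03 ]
(295, 210) [ 0.566 -0.01   0.03 ]
(335, 222) [ 0.541 -0.085  0.03 ]
(362, 228) [ 0.527 -0.135  0.03 ]
t: 14.83
tcp_pos: [0.4897, -0.0489, 0.1683]
tcp_rot: [[0.001, 0.909, -0.416], [0.001, -0.416, -0.909], [-1.0, 0.0, -0.002]]
force: [-0.3, 0.9, -0.9]
finger_gap: 0.0199
[ 0.4897 -0.0489  0.1683] maxqvel 0.18
```

View pics/w7.png

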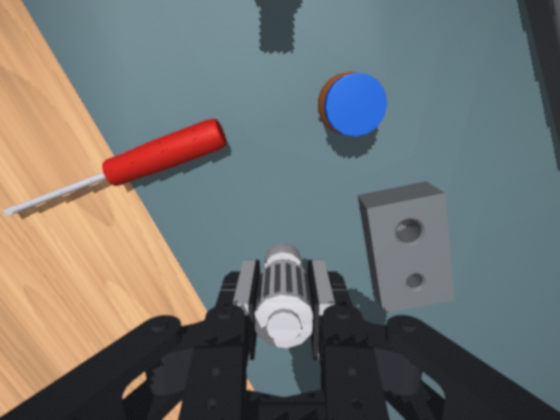

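The view shows a free spot under the tool and the rest at the right, with its wide socket at (409,230) and narrow one at (415,281). I'll measure the sockets across two wrist places and check the sleeve in the scene views.

```bash
python3 - <<'E'
from h import *
import json
C={};P={}
for n,pts in(("w1",[(286.5,158),(297,207)]),("w7",[(409,230),(415,281)])):
    im=cv2.imread(f"pics/{n}.png"); g=cv2.cvtColor(im,6); C[n]=cam("wrist",json.load(open(n+".json"))); P[n]=[]
    for p in pts:
        x,y=map(int,p); r=g[y-20:y+21,x-20:x+21]; f=np.median(r); m=(r<f-15).astype(np.uint8)
        k,l,st,ce=cv2.connectedComponentsWithStats(m); i=min([i for i in range(1,k) if st[i,4]>40],key=lambda i:np.hypot(*(ce[i]-20)))
        cs,_=cv2.findContours((l==i).astype(np.uint8),0,1); e=cv2.fitEllipse(cv2.convexHull(max(cs,key=len)))
        P[n].append((e[0][0]+x-20,e[0][1]+y-20)); print(n,f,P[n][-1],e[1])
for j in(0,1): print(j,tri(*[(C[n],P[n][j]) for n in C]),*[plane(C[n],P[n][j],.04).round(4) for n in C])
for k in range(3):
    im=cv2.imread(f"pics/scene{k}.png"); m=cv2.inRange(cv2.cvtColor(im,cv2.COLOR_BGR2HSV),(18,110,70),(32,255,255))[225:300,300:350]
    ys,xs=np.nonzero(m); print(k,len(xs),"top row",ys.min()+225,[int((m[r]>0).sum()) for r in range(20,60)])
S=cam("scene"); print(proj(S,[.558,.1365,.0903]),proj(S,[.558,.1365,.0847]))
E
```

```text
w1 133.0 (285.9715938568115, 157.7474536895752) (25.552640914916992, 27.20427131652832)
w1 131.0 (296.0896301269531, 207.10081481933594) (15.303329467773438, 18.044042587280273)
w7 126.0 (408.8062515258789, 229.86140632629395) (23.976337432861328, 29.620723724365234)
w7 125.0 (414.70431327819824, 279.93661308288574) (13.921451568603516, 19.371347427368164)
0 (array([ 0.56903819, -0.11557214,  0.03804001]), [np.float64(0.14), np.float64(0.14)]) [ 0.5691 -0.1153  0.04  ] [ 0.5688 -0.1145  0.04  ]
1 (array([ 0.55918253, -0.15943544,  0.03840277]), [np.float64(0.11), np.float64(0.11)]) [ 0.5592 -0.159   0.04  ] [ 0.5591 -0.1583  0.04  ]
0 237 top row 257 [0, 0, 0, 0, 0, 0, 0, 0, 0, 0, 0, 0, 3, 6, 7, 7, 8, 8, 7, 7, 8, 10, 15, 21, 21, 20, 18, 16, 13, 9, 0, 0, 1, 3, 5, 4, 4, 4, 4, 3]
1 230 top row 258 [0, 0, 0, 0, 0, 0, 0, 0, 0, 0, 0, 0, 0, 1, 5, 7, 7, 8, 6, 6, 6, 6, 7, 9, 11, 21, 21, 20, 19, 17, 14, 8, 0, 0, 2, 2, 4, 4, 4, 4]
2 322 top row 254 [0, 0, 0, 0, 0, 0, 0, 0, 0, 7, 14, 18, 20, 22, 23, 13, 9, 7, 6, 6, 7, 9, 12, 21, 21, 20, 18, 16, 13, 7, 0, 0, 2, 3, 3, 5, 4, 4, 4, 3]
[328.06585437 261.67528621] [327.85362469 264.33775677]
```

```bash
python3 -m creep '[{"dx":35,"dy":0,"dz":0,"rx":0,"ry":0,"rz":0,"fingers":1},{"dx":70,"dy":0,"dz":0,"rx":0,"ry":0,"rz":0,"fingers":1},{"dx":105,"dy":0,"dz":0,"rx":0,"ry":0,"rz":0,"fingers":1},{"dx":125,"dy":0,"dz":0,"rx":0,"ry":0,"rz":0,"fingers":1},{"dx":134,"dy":0,"dz":0,"rx":0,"ry":0,"rz":0,"fingers":1},{"dx":136,"dy":0,"dz":0,"rx":0,"ry":0,"rz":0,"fingers":1},{"dx":136,"dy":0,"dz":0,"rx":0,"ry":0,"rz":0,"fingers":1},{"dx":136,"dy":0,"dz":0,"rx":0,"ry":0,"rz":0,"fingers":1}]'
```

```text
t: 15.55
tcp_pos: [0.4908, -0.0488, 0.0335]
tcp_rot: [[0.003, 0.909, -0.416], [0.001, -0.416, -0.909], [-1.0, 0.002, -0.002]]
force: [-0.2, -0.8, -2.1]
finger_gap: 0.0205
```

The sleeve is forward again: the ring's lower edge is back at its original row, and was 2 px lower while pressed. Now I'll touch down by feel.

```bash
python3 -m creep '[{"dx":2,"dy":0,"dz":0,"rx":0,"ry":0,"rz":0,"fingers":1},{"dx":4,"dy":0,"dz":0,"rx":0,"ry":0,"rz":0,"fingers":1},{"dx":6,"dy":0,"dz":0,"rx":0,"ry":0,"rz":0,"fingers":1},{"dx":7.5,"dy":0,"dz":0,"rx":0,"ry":0,"rz":0,"fingers":1},{"dx":7.5,"dy":0,"dz":0,"rx":0,"ry":0,"rz":0,"fingers":1},{"dx":7.5,"dy":0,"dz":0,"rx":0,"ry":0,"rz":0,"fingers":1}]'; python3 -m creep '[{"dx":0.5,"dy":0,"dz":0,"rx":0,"ry":0,"rz":0,"fingers":1},{"dx":1,"dy":0,"dz":0,"rx":0,"ry":0,"rz":0,"fingers":1},{"dx":1.2,"dy":0,"dz":0,"rx":0,"ry":0,"rz":0,"fingers":1},{"dx":1.2,"dy":0,"dz":0,"rx":0,"ry":0,"rz":0,"fingers":1}]'
```

```text
t: 16.05
tcp_pos: [0.4908, -0.0488, 0.026]
tcp_rot: [[0.003, 0.909, -0.416], [0.001, -0.416, -0.909], [-1.0, 0.002, -0.002]]
force: [-0.7, 0.5, -1.5]
finger_gap: 0.0199
t: 16.38
tcp_pos: [0.4908, -0.0488, 0.0247]
tcp_rot: [[0.002, 0.909, -0.416], [0.001, -0.416, -0.909], [-1.0, 0.002, -0.002]]
force: [0.2, -0.3, -1.4]
finger_gap: 0.0203
```

```bash
python3 -m creep '[{"dx":0.5,"dy":0,"dz":0,"rx":0,"ry":0,"rz":0,"fingers":1},{"dx":1,"dy":0,"dz":0,"rx":0,"ry":0,"rz":0,"fingers":1},{"dx":1,"dy":0,"dz":0,"rx":0,"ry":0,"rz":0,"fingers":1}]';  python3 -m creep '[{"dx":0.5,"dy":0,"dz":0,"rx":0,"ry":0,"rz":0,"fingers":1},{"dx":0.8,"dy":0,"dz":0,"rx":0,"ry":0,"rz":0,"fingers":1},{"dx":0.8,"dy":0,"dz":0,"rx":0,"ry":0,"rz":0,"fingers":1}]'
```

```text
t: 16.63
tcp_pos: [0.4908, -0.0488, 0.0236]
tcp_rot: [[0.002, 0.909, -0.416], [0.001, -0.416, -0.909], [-1.0, 0.002, -0.002]]
force: [-0.4, 0.4, -1.8]
finger_gap: 0.0202
t: 16.88
tcp_pos: [0.4908, -0.0487, 0.0236]
tcp_rot: [[0.003, 0.909, -0.416], [0.001, -0.416, -0.909], [-1.0, 0.002, -0.002]]
force: [-3.2, 0.6, 8.7]
finger_gap: 0.0203
```

```bash
python3 -m creep '[{"dx":-0.2,"dy":0,"dz":0,"rx":0,"ry":0,"rz":0,"fingers":1},{"dx":-0.2,"dy":0,"dz":0,"rx":0,"ry":0,"rz":0,"fingers":0.49},{"dx":-0.2,"dy":0,"dz":0,"rx":0,"ry":0,"rz":0,"fingers":0.48},{"dx":-0.2,"dy":0,"dz":0,"rx":0,"ry":0,"rz":0,"fingers":0.47},{"dx":-0.2,"dy":0,"dz":0,"rx":0,"ry":0,"rz":0,"fingers":0.46},{"dx":-0.2,"dy":0,"dz":0,"rx":0,"ry":0,"rz":0,"fingers":0.45},{"dx":-0.2,"dy":0,"dz":0,"rx":0,"ry":0,"rz":0,"fingers":0.45}]'
```

```text
t: 17.47
tcp_pos: [0.4908, -0.0487, 0.0237]
tcp_rot: [[0.003, 0.909, -0.416], [0.001, -0.416, -0.909], [-1.0, 0.002, -0.002]]
force: [-0.1, 0.1, 0.7]
finger_gap: 0.023
```

```bash
python3 -m creep '[{"dx":-1,"dy":0,"dz":0,"rx":0,"ry":0,"rz":0,"fingers":0.44},{"dx":-2,"dy":0,"dz":0,"rx":0,"ry":0,"rz":0,"fingers":0.44},{"dx":-3.5,"dy":0,"dz":0,"rx":0,"ry":0,"rz":0,"fingers":0.44},{"dx":-5,"dy":0,"dz":0,"rx":0,"ry":0,"rz":0,"fingers":0.44},{"dx":-6.5,"dy":0,"dz":0,"rx":0,"ry":0,"rz":0,"fingers":0.44},{"dx":-7.3,"dy":0,"dz":0,"rx":0,"ry":0,"rz":0,"fingers":0.44},{"dx":-7.3,"dy":0,"dz":0,"rx":0,"ry":0,"rz":0,"fingers":0.44}]'; python3 -m creep '[{"dx":0,"dy":0,"dz":0,"rx":0,"ry":0,"rz":0,"fingers":0.48},{"dx":0,"dy":0,"dz":0,"rx":0,"ry":0,"rz":0,"fingers":0.52},{"dx":0,"dy":0,"dz":0,"rx":0,"ry":0,"rz":0,"fingers":0.6},{"dx":0,"dy":0,"dz":0,"rx":0,"ry":0,"rz":0,"fingers":1},{"dx":0,"dy":0,"dz":0,"rx":0,"ry":0,"rz":0,"fingers":1},{"dx":0,"dy":0,"dz":0,"rx":0,"ry":0,"rz":0,"fingers":1}]'
```

```text
t: 18.05
tcp_pos: [0.491, -0.0487, 0.0312]
tcp_rot: [[0.003, 0.909, -0.416], [0.001, -0.416, -0.909], [-1.0, 0.002, -0.002]]
force: [-0.1, -0.1, 0.7]
finger_gap: 0.0242
t: 18.55
tcp_pos: [0.4911, -0.0488, 0.0315]
tcp_rot: [[0.003, 0.909, -0.416], [0.0, -0.416, -0.909], [-1.0, 0.003, -0.002]]
force: [-1.5, 0.1, 5.8]
finger_gap: 0.0198
```

```bash
python3 -m creep '[{"dx":-10,"dy":0,"dz":0,"rx":0,"ry":0.1,"rz":0,"fingers":1},{"dx":-35,"dy":0,"dz":0,"rx":0,"ry":0.1,"rz":0,"fingers":1},{"dx":-65,"dy":0,"dz":0,"rx":0,"ry":0.1,"rz":0,"fingers":1},{"dx":-90,"dy":20,"dz":5,"rx":0,"ry":0.1,"rz":0,"fingers":1},{"dx":-100,"dy":50,"dz":14,"rx":0,"ry":0.1,"rz":0,"fingers":1},{"dx":-100,"dy":80,"dz":22,"rx":0,"ry":0.1,"rz":0,"fingers":1},{"dx":-100,"dy":95,"dz":26,"rx":0,"ry":0.1,"rz":0,"fingers":1},{"dx":-100,"dy":98.5,"dz":26.7,"rx":0,"ry":0.1,"rz":0,"fingers":1},{"dx":-100,"dy":98.5,"dz":26.7,"rx":0,"ry":0.1,"rz":0,"fingers":1},{"dx":-100,"dy":98.5,"dz":26.7,"rx":0,"ry":0.1,"rz":0,"fingers":1},{"dx":-100,"dy":98.5,"dz":26.7,"rx":0,"ry":0.1,"rz":0,"fingers":1},{"dx":-100,"dy":98.5,"dz":26.7,"rx":0,"ry":0.1,"rz":0,"fingers":1}]'; python3 snap.py w8
python3 - <<'E'
from h import *
im=cv2.imread("pics/w8.png"); cv2.imwrite("pics/c8.png",cv2.resize(im[140:380,190:390],(500,600),interpolation=2))
E
```

```text
t: 19.55
tcp_pos: [0.5684, -0.113, 0.1317]
tcp_rot: [[0.003, 0.91, -0.415], [0.002, -0.415, -0.91], [-1.0, 0.002, -0.004]]
force: [-0.4, 0.0, -1.6]
finger_gap: 0.0196
[ 0.5684 -0.113   0.1317] maxqvel 0.36
```

View pics/c8.png

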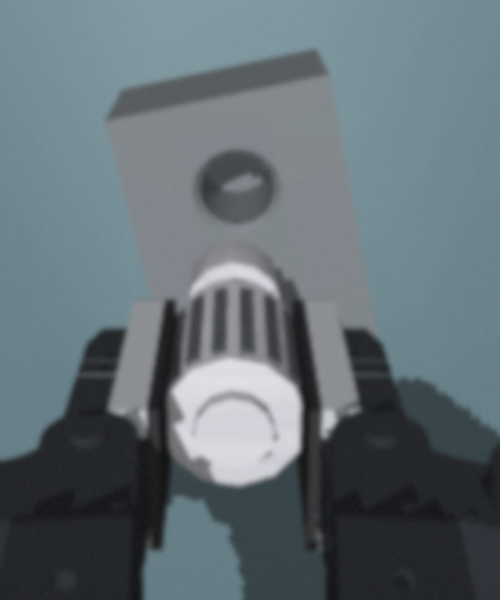

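```bash
python3 - <<'E'
from h import *
import json
s=json.load(open("w8.json")); c=cam("wrist",s); R=np.array(s["tcp_rot"]); t=np.array(s["tcp_pos"])
def attool(p,x):
    o,d=ray(c,p); o=R.T@(o-t); d=R.T@d; return (o+d*(x-o[0])/d[0])*1e3
nt=attool((284.4,309.2),-.0225); print("head face in tool",nt.round(2), "outlet",attool((284,310),-.0255).round(2))
hole=plane(c,(284.4,215.2),.04); print("hole",hole.round(4),totool(s,hole).round(2))
# predicted foot top-edge: lower end far edge row
for zz in(-.009,0,.009):
    X=t+R@np.array([.0315,nt[1]/1e3,nt[2]/1e3+zz]); print("foot end",zz,((proj(c,X)-[190,140])*2.5).round(0))
E
```

```text
head face in tool [-22.5    1.22   0.65] outlet [-25.5    1.07  -0.96]
hole [ 0.5691 -0.1156  0.04  ] [91.68  1.55  2.43]
foot end -0.009 [235. 233.]
foot end 0 [235. 274.]
foot end 0.009 [235. 314.]
```

```bash
python3 -m creep '[{"dx":20,"dy":0.3,"dz":1.5,"rx":0,"ry":0,"rz":0,"fingers":1},{"dx":40,"dy":0.3,"dz":1.5,"rx":0,"ry":0,"rz":0,"fingers":1},{"dx":50,"dy":0.3,"dz":1.5,"rx":0,"ry":0,"rz":0,"fingers":1},{"dx":54,"dy":0.3,"dz":1.5,"rx":0,"ry":0,"rz":0,"fingers":1},{"dx":55,"dy":0.3,"dz":1.5,"rx":0,"ry":0,"rz":0,"fingers":1},{"dx":55,"dy":0.3,"dz":1.5,"rx":0,"ry":0,"rz":0,"fingers":1},{"dx":55,"dy":0.3,"dz":1.5,"rx":0,"ry":0,"rz":0,"fingers":1}]'; python3 - <<'E'
from h import *
s=manip.get_state(); print(totool(s,[.5691,-.1156,.04]).round(2))
E
```

```text
t: 20.18
tcp_pos: [0.5691, -0.1145, 0.0777]
tcp_rot: [[0.005, 0.91, -0.415], [0.002, -0.415, -0.91], [-1.0, 0.004, -0.004]]
force: [1.3, -0.3, -1.3]
finger_gap: 0.0202
[37.69  0.33  1.15]
```

```bash
python3 -m creep '[{"dx":0,"dy":-0.9,"dz":0.3,"rx":0,"ry":0,"rz":0,"fingers":1},{"dx":0,"dy":-0.9,"dz":0.3,"rx":0,"ry":0,"rz":0,"fingers":1},{"dx":2,"dy":-0.9,"dz":0.3,"rx":0,"ry":0,"rz":0,"fingers":1},{"dx":4,"dy":-0.9,"dz":0.3,"rx":0,"ry":0,"rz":0,"fingers":1},{"dx":6,"dy":-0.9,"dz":0.3,"rx":0,"ry":0,"rz":0,"fingers":1},{"dx":7,"dy":-0.9,"dz":0.3,"rx":0,"ry":0,"rz":0,"fingers":1},{"dx":7,"dy":-0.9,"dz":0.3,"rx":0,"ry":0,"rz":0,"fingers":1}]'; python3 -m creep '[{"dx":1,"dy":0,"dz":0,"rx":0,"ry":0,"rz":0,"fingers":1},{"dx":2,"dy":0,"dz":0,"rx":0,"ry":0,"rz":0,"fingers":1},{"dx":3,"dy":0,"dz":0,"rx":0,"ry":0,"rz":0,"fingers":1},{"dx":3,"dy":0,"dz":0,"rx":0,"ry":0,"rz":0,"fingers":1}]'
```

```text
t: 20.77
tcp_pos: [0.5679, -0.1143, 0.0703]
tcp_rot: [[0.004, 0.91, -0.415], [0.002, -0.415, -0.91], [-1.0, 0.003, -0.004]]
force: [0.4, 0.9, -1.9]
finger_gap: 0.0199
t: 21.1
tcp_pos: [0.5678, -0.1143, 0.067]
tcp_rot: [[0.004, 0.91, -0.415], [0.002, -0.415, -0.91], [-1.0, 0.003, -0.004]]
force: [-1.1, -0.8, -1.8]
finger_gap: 0.0197
```

The foot is 4.5 mm inside the socket with no contact force. Continuing by feel.

```bash
python3 -m creep '[{"dx":1.5,"dy":0,"dz":0,"rx":0,"ry":0,"rz":0,"fingers":1},{"dx":3,"dy":0,"dz":0,"rx":0,"ry":0,"rz":0,"fingers":1},{"dx":4.5,"dy":0,"dz":0,"rx":0,"ry":0,"rz":0,"fingers":1},{"dx":6,"dy":0,"dz":0,"rx":0,"ry":0,"rz":0,"fingers":1},{"dx":6,"dy":0,"dz":0,"rx":0,"ry":0,"rz":0,"fingers":1}]'; python3 -m creep '[{"dx":1.5,"dy":0,"dz":0,"rx":0,"ry":0,"rz":0,"fingers":1},{"dx":3,"dy":0,"dz":0,"rx":0,"ry":0,"rz":0,"fingers":1},{"dx":4.5,"dy":0,"dz":0,"rx":0,"ry":0,"rz":0,"fingers":1},{"dx":6,"dy":0,"dz":0,"rx":0,"ry":0,"rz":0,"fingers":1},{"dx":6,"dy":0,"dz":0,"rx":0,"ry":0,"rz":0,"fingers":1}]'
```

```text
t: 21.52
tcp_pos: [0.5677, -0.1143, 0.0606]
tcp_rot: [[0.004, 0.91, -0.415], [0.002, -0.415, -0.91], [-1.0, 0.002, -0.004]]
force: [-0.5, -0.7, -1.7]
finger_gap: 0.0197
t: 21.93
tcp_pos: [0.5677, -0.1143, 0.0544]
tcp_rot: [[0.003, 0.91, -0.415], [0.002, -0.415, -0.91], [-1.0, 0.002, -0.004]]
force: [-0.3, 0.2, -1.6]
finger_gap: 0.0204
```

```bash
python3 -m creep '[{"dx":1.5,"dy":0,"dz":0,"rx":0,"ry":0,"rz":0,"fingers":1},{"dx":3,"dy":0,"dz":0,"rx":0,"ry":0,"rz":0,"fingers":1},{"dx":4.5,"dy":0,"dz":0,"rx":0,"ry":0,"rz":0,"fingers":1},{"dx":5,"dy":0,"dz":0,"rx":0,"ry":0,"rz":0,"fingers":1},{"dx":5,"dy":0,"dz":0,"rx":0,"ry":0,"rz":0,"fingers":1}]'
```

```text
t: 22.35
tcp_pos: [0.5677, -0.1144, 0.0492]
tcp_rot: [[0.003, 0.91, -0.415], [0.002, -0.415, -0.91], [-1.0, 0.002, -0.004]]
force: [0.5, -0.3, -1.5]
finger_gap: 0.0198
```

```bash
python3 -m creep '[{"dx":1,"dy":0,"dz":0,"rx":0,"ry":0,"rz":0,"fingers":1},{"dx":2,"dy":0,"dz":0,"rx":0,"ry":0,"rz":0,"fingers":1},{"dx":2.5,"dy":0,"dz":0,"rx":0,"ry":0,"rz":0,"fingers":1},{"dx":2.5,"dy":0,"dz":0,"rx":0,"ry":0,"rz":0,"fingers":1}]'; python3 -m creep '[{"dx":0.5,"dy":0,"dz":0,"rx":0,"ry":0,"rz":0,"fingers":1},{"dx":1,"dy":0,"dz":0,"rx":0,"ry":0,"rz":0,"fingers":1},{"dx":1,"dy":0,"dz":0,"rx":0,"ry":0,"rz":0,"fingers":1}]'
```

```text
t: 22.68
tcp_pos: [0.5677, -0.1144, 0.0466]
tcp_rot: [[0.003, 0.91, -0.415], [0.002, -0.415, -0.91], [-1.0, 0.002, -0.003]]
force: [0.6, -1.2, -1.7]
finger_gap: 0.0201
t: 22.93
tcp_pos: [0.5678, -0.1144, 0.0457]
tcp_rot: [[0.003, 0.91, -0.415], [0.002, -0.415, -0.91], [-1.0, 0.002, -0.004]]
force: [0.9, -0.5, -1.7]
finger_gap: 0.0202
```

```bash
python3 -m creep '[{"dx":0.5,"dy":0,"dz":0,"rx":0,"ry":0,"rz":0,"fingers":1},{"dx":0.8,"dy":0,"dz":0,"rx":0,"ry":0,"rz":0,"fingers":1},{"dx":0.8,"dy":0,"dz":0,"rx":0,"ry":0,"rz":0,"fingers":1}]'
```

```text
t: 23.18
tcp_pos: [0.5678, -0.1144, 0.0455]
tcp_rot: [[0.004, 0.91, -0.415], [0.002, -0.415, -0.91], [-1.0, 0.002, -0.003]]
force: [-2.0, -0.1, 5.4]
finger_gap: 0.0199
```

The shoulder meets the block at TCP z 0.0455, exactly the predicted home height. I'll let go, rise, and look.

```bash
python3 -m creep '[{"dx":-0.1,"dy":0,"dz":0,"rx":0,"ry":0,"rz":0,"fingers":0.5},{"dx":-0.1,"dy":0,"dz":0,"rx":0,"ry":0,"rz":0,"fingers":0.45},{"dx":-0.1,"dy":0,"dz":0,"rx":0,"ry":0,"rz":0,"fingers":0.4},{"dx":-0.1,"dy":0,"dz":0,"rx":0,"ry":0,"rz":0,"fingers":0.2},{"dx":-0.1,"dy":0,"dz":0,"rx":0,"ry":0,"rz":0,"fingers":-0.1},{"dx":-0.1,"dy":0,"dz":0,"rx":0,"ry":0,"rz":0,"fingers":-0.1},{"dx":-0.1,"dy":0,"dz":0,"rx":0,"ry":0,"rz":0,"fingers":-0.1}]'; python3 -m creep '[{"dx":-5,"dy":0,"dz":0,"rx":0,"ry":0,"rz":0,"fingers":-0.1},{"dx":-15,"dy":0,"dz":0,"rx":0,"ry":0,"rz":0,"fingers":-0.1},{"dx":-35,"dy":0,"dz":0,"rx":0,"ry":0,"rz":0,"fingers":-0.1},{"dx":-65,"dy":0,"dz":0,"rx":0,"ry":0,"rz":0,"fingers":-0.1},{"dx":-95,"dy":0,"dz":0,"rx":0,"ry":0,"rz":0,"fingers":-0.1},{"dx":-115,"dy":0,"dz":0,"rx":0,"ry":0,"rz":0,"fingers":-0.1},{"dx":-120,"dy":0,"dz":0,"rx":0,"ry":0,"rz":0,"fingers":-0.1},{"dx":-120,"dy":0,"dz":0,"rx":0,"ry":0,"rz":0,"fingers":-0.1},{"dx":-120,"dy":0,"dz":0,"rx":0,"ry":0,"rz":0,"fingers":-0.1}]'; python3 snap.py w9
python3 - <<'E'
from h import *
sc=capture("scene"); cv2.imwrite("pics/scene3.png",sc); w=cv2.imread("pics/w9.png")
o=np.zeros((600,800,3),np.uint8); o[:300,:400]=cv2.resize(w,(400,300),interpolation=cv2.INTER_AREA)
o[:,400:]=cv2.resize(sc[170:350,220:340],(400,600),interpolation=2); o[300:,:400]=cv2.resize(w[120:270,190:390],(400,300),interpolation=2)
cv2.imwrite("pics/c9.png",o)
m=cv2.inRange(cv2.cvtColor(sc,cv2.COLOR_BGR2HSV),(18,110,70),(32,255,255))[225:300,300:350]; print([int((m[r]>0).sum()) for r in range(20,60)])
a=cv2.imread("pics/scene0.png"); d=cv2.absdiff(a,sc).max(2)
for n,(x0,y0,x1,y1) in dict(jar=(265,225,300,262),reel=(208,328,258,380),meter=(140,225,218,305),driver=(328,210,425,246),small=(366,310,384,338),big=(245,265,275,315)).items(): print(n,int((d[y0:y1,x0:x1]>60).sum()))
E
```

```text
t: 23.77
tcp_pos: [0.5678, -0.1144, 0.0455]
tcp_rot: [[0.003, 0.91, -0.415], [0.002, -0.415, -0.91], [-1.0, 0.002, -0.003]]
force: [-0.5, -0.6, 0.5]
finger_gap: 0.047
t: 24.52
tcp_pos: [0.5672, -0.1147, 0.1657]
tcp_rot: [[0.004, 0.91, -0.415], [0.002, -0.415, -0.91], [-1.0, 0.003, -0.003]]
force: [-0.5, -0.5, -1.2]
finger_gap: 0.047
[ 0.5672 -0.1147  0.1657] maxqvel 1.44
[0, 0, 0, 0, 0, 0, 0, 0, 0, 5, 13, 17, 19, 21, 22, 13, 9, 7, 6, 6, 7, 9, 12, 21, 21, 20, 18, 16, 13, 8, 0, 0, 2, 3, 5, 4, 4, 4, 4, 3]
jar 0
reel 0
meter 0
driver 0
small 0
big 0
```

View pics/c9.png

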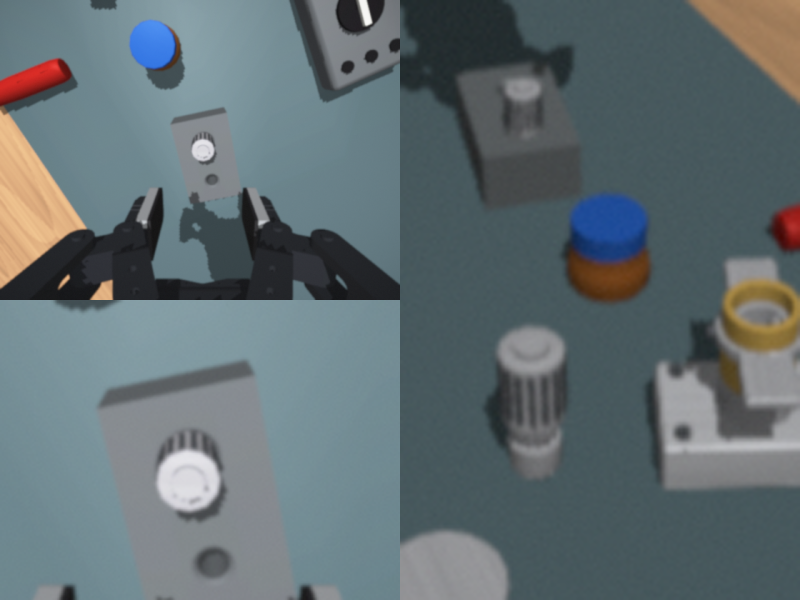

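The nipple stands upright in the wide socket with its head on the block's top. The sleeve is forward, the bystanders show no pixel change, and the gripper is clear.

```bash
python3 -c "
from bench import manip
print(manip.hand_in())"
```

```text
the job is handed in; nothing more can be done
None
```

The nipple is out of the coupling and standing fully home in the wide socket of the rest block. The job was handed in at about 24.6 s of the 61 s allowed.

**What I did**
- **Sleeve:** I pressed the -y wing down by feel. The spring rose from about 4 to 10 N, then the wing held at its stop at about 17 N. I then let go, and pictures showed the nipple had jumped up.
- **Drawing out:** I gripped the head and drew the nipple straight up. The drag I read was 9 N, with almost no side force.
- **Parking:** I lowered it into the wide socket by feel until the shoulder met the block's top, with about 5 N contact. The tool was then at 45.5 mm, exactly the height predicted for fully home, and I let go there.

**Last checks**
- The nipple stands upright with its head on the block.
- The jar, reel, driver, meter and both look-alike nipples show no pixel change in the scene view.
- The gripper was clear of everything.

**What went wrong or disagreed**
- **Regrip on the mat:** My first grip was about 2.5 mm too low, so the fingertips would have met the block before the nipple was home. I stood the nipple on free mat, loosened the jaws by about 1 mm so it stayed caged, and regripped about 8 mm higher. It was therefore let go of briefly on the way to the rest.
- **Sleeve height:** One wrist view put the sleeve ring at about 88 mm, between its pressed and forward heights. The before-and-after scene views show its lower edge back at the original row, so I take it as fully forward.

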